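Hold the lock box's spring lock open with its key

TASK

Take the square-headed key out of the wooden rack, put it through the keyhole in the lid of the grey lock box and work it fully home; its pins are sticky, so wiggle the key a little if it catches. Turn it a quarter turn clockwise to its stop so that the bolt draws back, and finish while still gripping the key and holding it turned, because the lock springs shut if the key is let go. Leave the round-headed key in the rack and do not disturb the egg timer or the spice jar.

Things in the scene. Friction and masses are not known exactly. Their poses are not given: they have to be found in the camera images.
- key: Steel key with a flat SQUARE black head, 70 mm tall, 45 g, standing tip-down in one of the rack's slots. Origin at the lower end (tip), z up the shank to the head, x across its thickness, y along its width. Bottom up: bit 14 (y) x 5 mm (x), z=0 to 12, rounded lower edge; round shank 5 mm; shoulder disc 16 mm wide; head 32 (y) x 10 mm (x), z=38 to 70. The bit and head are alike on both faces
- key_bow (a point): Centre of the square head, 54 mm above the key's tip: grip here, across the 10 mm thickness (key's x)
- key_shoulder (a point): Centre of the underside of the key's shoulder disc, 20 mm above the tip. Fully home, it rests on the lock plate
- key_tip (a point): Lower end of the key (its origin)
- spare_key: The other key: the same below, but with a ROUND black knob for a head (26 mm diameter seen from above, top 64 mm above its tip). Origin and axes as for the key. It stays in the rack
- key_rack: Fixed wooden block, 46 (x) x 130 (y) x 34 mm high, origin at the centre of its underside. Two slots 16 (y) x 7 mm (x), 26 mm deep, in its top at y = -35 and +35 mm; a key stands in each, shoulder on the block, tip 14 mm above the worktop. Lift a key 25 mm to clear it. Box and rack change sides from run to run, and so do the keys in the rack
- lockbox: Fixed grey steel box, 134 (x) x 184 (y) mm, lid top at z=52 mm, origin at the centre of its underside, near side to -x. A raised 48 mm square steel lock plate on the lid has its top at z=58 mm. A low bar handle (top at 62 mm) lies on the far half of the lid, a bolt guide and keeper (top at 63 mm) at its near edge
- lock_face (a point): Centre of the keyhole in the top of the lock plate: 10 mm towards -x from the box's origin, 58 mm up; axes as the box. Hole straight down, 16 mm long along y, 7 mm wide along x: the key's axes must line up with the box's (either way round). The plate is 6 mm thick; under it is the turning plug. Only with the key fully home (tip 20 mm below the face) can it turn; turned, it is captive
- plug (a joint): Lock plug (slot 15.4 x 6.4 mm): 0 at rest, grows clockwise from above (negative about z), stop at 1.571 rad, sprung back with 0.07 N m. Two sprung pins in it, 11 and 16 mm below the face, grip the bit: about 25 N pushes it straight in, 15 N if rocked 3 degrees to and fro. The key has 0.1 rad of play, so turn the hand 0.15 to 0.25 rad beyond the quarter turn
- bolt (a joint): Travel of the flat steel bolt on the lid that locks it to the keeper at the near edge, driven by the plug: 0 thrown, 0.014 m drawn back at the quarter turn
- egg_timer: Red wind-up timer, 63 mm diameter, 55 mm high, standing between box and rack; origin at the centre of its underside
- spice_jar: Spice jar with a red cap, 45 mm diameter, 106 mm high, standing between box and rack, farther back; origin at the centre of its underside. Behind it, a wall cupboard overhangs the worktop beyond x = 0.56 m, from 0.46 m up: keep the wrist clear of it
Not all that is in view belongs to the job. What is shaped like the egg_timer but blue or yellow is not meant.

How it is judged:
On the way, in this order (a step that is already met when the one before it is completed fails the run):
1. the key's end is through the keyhole plate (z of key_tip in the frame of lock_face below -0.005 m and horizontal distance between key_tip and lock_face below 0.004 m and value of joint plug below 0.4 rad), for 0.05 s.
2. the key is fully home, past the pins, with the plug not yet turned (z of key_shoulder in the frame of lock_face below 0.0035 m and horizontal distance between key_shoulder and lock_face below 0.004 m and angle between key's own z axis and vertical below 0.1 rad and value of joint plug below 0.5 rad), for 0.1 s.
3. the key is turned a quarter, in the hand (z of key_shoulder in the frame of lock_face below 0.0035 m and horizontal distance between key_shoulder and lock_face below 0.004 m and angle between key's own z axis and vertical below 0.1 rad and value of joint plug above 1.3 rad and contact force between the fingers and key above 2 N), for 0.2 s.
At the end, for the whole second after the job is handed in: Key in the fingers (over 2 N) and still, upright, shoulder within 3.5 mm of the lock plate and 4 mm of the keyhole centre; plug turned over 1.3 rad, bolt drawn back over 11 mm; round-headed key still in the rack; timer and jar upright (all of step 3 and value of joint bolt above 0.011 m and linear speed of key below 0.03 m/s and z of spare_key in the frame of key_rack below 0.018 m and angle between each of egg_timer, spice_jar's own z axis and vertical below 0.15 rad); the arm keeps its last pose, push and grip.
It fails at once if the round-headed key is taken or pushed out of its slot (distance of spare_key from where it was at the start of the episode above 0.012 m).
It fails at once if the egg timer is moved more than 20 mm (distance of egg_timer from where it was at the start of the episode above 0.02 m).
It fails at once if the spice jar is moved more than 20 mm (distance of spice_jar from where it was at the start of the episode above 0.02 m).
It also fails if it takes over 61 s, if anything falls off the work surface, if the arm or the gripper's body presses on something with over 40 N, if the wrist force passes 120 N, or if a joint passes its speed limit or range.

ROBOT

A 7-joint arm with a two-finger parallel gripper is mounted at the origin on a cart in front of the work surface, level with it; the furniture and walls round the work are solid. World frame = base frame: x ahead of the robot, y to its left, z up, the work surface at z = 0. Lengths are in m, angles in rad, forces in N, time in s.
With the tool pointing down it reaches from about 0.4 to 0.875 m from the base axis. Payload 6.5 kg.
Tool frame: the origin (TCP) lies between the finger pads; the fingertips stand 11 mm ahead of it and the grasp point (between the pads) lies 8 mm behind it; z points along the fingers, y is the line along which they close (so a half turn about z gives the same grasp; the last joint's range is limited). The gripper opens to 85 mm and grips with 20 to 120 N. Pads are 22 mm wide; open, the fingers measure 114 mm over their backs; the gripper's body (76 mm by 85 mm) begins 54 mm behind the grasp point. The pads swing forward as they close: fully open they stand 13 mm farther back than shut.
Start: joints at [1.096, 0.536, -0.004, 1.538, 0.003, 1.067, -0.071], TCP at [0.258, -0.596, 0.219] pointing down, gripper open.
Joint ranges: [-2.7, 2.7], [-0.37, 2.16], [-1.27, 1.26], [0.24, 2.4], [-1.31, 4.45], [0.19, 1.91], [-2.76, 2.76]. Speed limits (rad/s): [2.39, 2.39, 3.14, 3.14, 3.14, 3.14, 3.14].

INTERFACE

Orientations are given as a unit quaternion [x, y, z, w].
In Python, from station import manip gives the robot as it stands.
- The arm moves only by the tool carry_out, never from a script. Its arguments are lists of equal length, an entry for each row: "hand": the opening, from 0 (shut) to 1 (fully open); "xyz": the shift along the tool's x, y, z in m, a list of three; "turn": the turn, a rotation vector about the tool's x, y, z in rad, a list of three. In form: {"hand": [hand, ...], "xyz": [[dx, dy, dz], ...], "turn": [[rx, ry, rz], ...]}. A call has 1 to 8 rows; each row shifts and turns the commanded pose from where the row before left it, along the tool's axes as they then stand; what a row does not reach is not made up. A row lasts 1/10 s, in which the tool goes at most 50 mm and 8.59 degrees, less where a joint would pass 70% of its speed; a pose out of reach is approached as far as the arm can. A call is refused whole if a number of a shift passes 0.05 or a number of a turn 0.15, either way. A call with a gripper value outside its range is refused whole. The fingers move at their own pace and stop on an object; the grip force is fixed at half the most. Time passes only in rows, so rows that do not move let the fingers close. It gives the time, the measured TCP pose, the force, the opening and the grip force at its end, in the units of the state.
- manip.get_obs(): the state, without advancing time (a new reading comes with each control period).
- manip.camera(name): name is "side" or "top"; returns a dict with "frame" (420x560x3 uint8, blue, green, red), "z_map" (420x560 float32, m along the optical axis (not along the pixel's ray), 0 where there is no reading), "fx", "fy", "cx", "cy" (pixels), "rvec" (rotation vector, rad) and "tvec" (3), from world to camera coordinates, as OpenCV has them. Camera axes: x right, y down, z forward; pixel columns grow to the right and rows downward; lengths in m; the calibration is good to about 2 mm. A picture is of the moment at which its call begins.
- manip.hand_in(): hands the job in; it is judged then, once.
Trained networks look in a picture, given as the dict that the camera call returned (one of the last four; its "shot" number tells which), for a name from the list of things; names that differ only in an ending like _2 or _b are one class to them, and where a whole thing is asked for, a point or a joint stands for the part that bears it (a point fixed in the world has none). Each returns a list of dicts, best first, with "conf" (0 to 1); they miss things now and then, are a little off and sometimes report something else, mostly with a low value. They report only what shows in the picture. A call takes as long as a camera call. They do not tell look-alikes from the thing itself.
- manip.look_for(picture, name): "extent" ([left, top, width, height] as shares, 0 to 1, of the picture: columns of its width, rows of its height, round what is visible of it).
- manip.trace(picture, name): "mask" (420x560 bool, what is visible of it) and "extent" ([left, top, width, height] as shares, 0 to 1, of the picture: columns of its width, rows of its height, round what is visible of it).
- manip.tip_of(picture, name): "point" ([column, row] as shares, 0 to 1, of the picture: columns of its width, rows of its height: a listed point, or the origin of a listed thing).
The state is a dict: "time_s": time; "joint_positions": joint angles; "qvel": joint speeds; "effort": joint torques, N m; "position": TCP position; "tool_rot": TCP orientation; "contact_force": force on the tool from outside, world axes, zero at the start; "wrist_torque": the same for the moment, N m; "opening": finger opening in m; "grasp_force": force on a finger pad.
Only numpy, scipy, OpenCV 4.12 (cv2) and the standard library are available. Lean on these libraries where they do the work, as an engineer would, in place of code of your own. Each camera call takes 0.05 s, during which the arm holds its last target. There are 200 camera calls.

## Working session

There is one attempt and no reset: what is moved stays moved. The work goes in short steps, Python scripts to look and compute and a tool call to move; the robot and the scene stay as the last step left them, time stands still between calls to the robot, and variables do not carry over. Pictures are saved under pics/ and viewed, at most 10 in all, crops included, and the job is handed in when it is done.

Besides the shell and the picture viewer there is one more tool, called after "Emit:" as name(argument=value, ...) on one line, values as JSON. carry_out: Moves the arm, as the interface text tells. Its arguments: {"type":"object","properties":{"hand":{"type":"array"},"xyz":{"type":"array"},"turn":{"type":"array"}},"required":["hand","xyz","turn"]}

```bash
mkdir -p pics
cat > h.py <<'E'
import numpy as np, cv2
from scipy.spatial.transform import Rotation as R
from station import manip
def world(p):
    z=p["z_map"]; h,w=z.shape; u,v=np.meshgrid(np.arange(w),np.arange(h))
    c=np.stack([(u-p["cx"])/p["fx"]*z,(v-p["cy"])/p["fy"]*z,z],-1)
    Rm=cv2.Rodrigues(np.array(p["rvec"],float))[0]
    W=(c-np.array(p["tvec"]).ravel())@Rm
    W[z<=0]=np.nan
    return W
E
python3 - <<'E'
from h import *
o=manip.get_obs(); print({k:np.round(v,3).tolist() for k,v in o.items()})
ims=[]
for n in ("top","side"):
    p=manip.camera(n); cv2.imwrite(f"pics/{n}0.png",p["frame"]); W=world(p)
    Rm=cv2.Rodrigues(np.array(p["rvec"],float))[0]; print(n,p["fx"],"cam at",-Rm.T@np.array(p["tvec"]).ravel())
    for t in ("key","spare_key","key_rack","lockbox","egg_timer","spice_jar"):
        for r in manip.trace(p,t)[:2]:
            P=W[r["mask"]];P=P[~np.isnan(P[:,0])]
            print(t,round(r["conf"],2),np.round(r["extent"],3),np.round(np.median(P,0),3),np.round(np.percentile(P,[3,97],axis=0),3).tolist())
E
```

```text
{'time_s': 0.0, 'joint_positions': [1.096, 0.537, -0.004, 1.539, 0.003, 1.067, -0.071], 'qvel': [-0.001, -0.001, 0.0, 0.0, 0.001, -0.0, -0.001], 'effort': [0.0, -58.342, 1.049, -25.911, 0.012, 0.01, 0.0], 'position': [0.258, -0.596, 0.218], 'tool_rot': [0.979, 0.203, -0.0, -0.001], 'contact_force': [-0.342, -0.312, 0.127], 'wrist_torque': [0.019, 0.019, -0.047], 'grasp_force': 0.0, 'opening': 0.085}
top 433.5034418552623 cam at [ 0.30591006 -0.06633785  1.00461355]
spare_key 0.62 [0.578 0.487 0.023 0.028] [ 0.458 -0.16   0.078] [[0.448, -0.171, 0.072], [0.469, -0.149, 0.081]]
key_rack 0.77 [0.558 0.482 0.107 0.048] [ 0.453 -0.194  0.034] [[0.437, -0.254, 0.008], [0.481, -0.131, 0.038]]
lockbox 0.85 [0.184 0.422 0.177 0.171] [0.445 0.23  0.053] [[0.378, 0.143, 0.031], [0.514, 0.32, 0.062]]
egg_timer 0.81 [0.431 0.56  0.042 0.058] [0.381 0.004 0.043] [[0.356, -0.022, 0.027], [0.407, 0.031, 0.056]]
egg_timer 0.68 [0.696 0.539 0.054 0.067] [ 0.4   -0.333  0.042] [[0.375, -0.363, 0.014], [0.428, -0.31, 0.056]]
spice_jar 0.88 [0.447 0.357 0.033 0.071] [ 0.552 -0.009  0.105] [[0.539, -0.028
[... 278 characters left out ...]
161, 0.036], [0.467, -0.145, 0.077]]
spare_key 0.31 [0.521 0.448 0.003 0.028] [ 0.457 -0.215  0.069] [[0.455, -0.224, 0.059], [0.463, -0.21, 0.082]]
key_rack 0.94 [0.498 0.479 0.037 0.065] [ 0.449 -0.144  0.029] [[0.435, -0.253, 0.001], [0.478, -0.126, 0.034]]
lockbox 0.56 [0.371 0.614 0.169 0.193] [0.438 0.275 0.051] [[0.371, 0.156, 0.003], [0.515, 0.334, 0.059]]
egg_timer 0.81 [0.547 0.443 0.04  0.044] [ 0.397 -0.317  0.028] [[0.373, -0.342, 0.001], [0.426, -0.305, 0.051]]
egg_timer 0.7 [0.504 0.438 0.032 0.037] [ 0.494 -0.353  0.032] [[0.462, -0.382, -0.002], [0.523, -0.232, 0.08]]
spice_jar 0.68 [0.415 0.489 0.034 0.1  ] [0.553 0.012 0.062] [[0.537, -0.014, 0.005], [0.577, 0.018, 0.106]]
```

Run:
```python
from h import *
im=cv2.imread("pics/top0.png")
a=cv2.resize(im[165:265,90:250],None,fx=5,fy=5,interpolation=cv2.INTER_CUBIC)
b=cv2.resize(im[190:240,300:400],None,fx=5,fy=5,interpolation=cv2.INTER_CUBIC)
c=np.zeros((500,800,3),np.uint8);c[:]=a
cv2.imwrite("pics/a.png",c);
d=np.zeros((600,560,3),np.uint8); d[:350]=im[70:420]; d[350:600,:500]=b; cv2.imwrite("pics/b.png",d)
# geometry fits
p=manip.camera("top");W=world(p);
def rect(m,n):
    P=W[m][:,:2].astype(np.float32); r=cv2.minAreaRect(P*1000); print(n,m.sum(),np.round(r[0],1),np.round(r[1],1),round(r[2],2),"med",np.round(np.median(P,0),4))
x,y,z=W[...,0],W[...,1],W[...,2]
reg=(x>.42)&(x<.5)&(y>-.28)&(y<-.12)
rect(reg&(z>.028)&(z<.038),"rack top")
rect(reg&(z>.06)&(y<-.19),"key head"); rect(reg&(z>.06)&(y>-.185),"spare head")
reg=(x>.34)&(x<.56)&(y>.1)&(y<.36)
rect(reg&(z>.045)&(z<.068),"box lid"); 
print(np.round(z[reg&(z>.045)][::40],3))
for t in ("key_bow","key_shoulder","key_tip","lock_face","lockbox","key_rack"):
    for r in manip.tip_of(p,t)[:2]:
        u=np.array(r["point"])*[560,420]; i=np.round(u).astype(int); print(t,round(r["conf"],2),u,np.round(W[i[1],i[0]],3))
```

```text
rack top 930 [ 460.9 -195.9] [ 46.4 130.4] 2.25 med [ 0.4572 -0.1969]
key head 90 [ 461.4 -230.4] [ 9.2 32.2] 1.92 med [ 0.4607 -0.2287]
spare head 117 [ 459.1 -160.5] [23.3 24.9] 39.2 med [ 0.4584 -0.1604]
box lid 5191 [463.2 245.7] [228.1 192.9] 89.9 med [0.4483 0.2345]
[0.287 0.289 0.283 0.284 0.287 0.284 0.285 0.287 0.28  0.281 0.277 0.277
 0.275 0.274 0.269 0.267 0.27  0.255 0.264 0.26  0.257 0.252 0.25  0.253
 0.239 0.248 0.242 0.241 0.233 0.233 0.232 0.212 0.23  0.222 0.22  0.22
 0.212 0.218 0.194 0.212 0.209 0.204 0.203 0.196 0.194 0.191 0.193 0.175
 0.186 0.184 0.189 0.176 0.184 0.262 0.161 0.165 0.161 0.183 0.153 0.186
 0.151 0.136 0.147 0.141 0.183 0.236 0.127 0.132 0.127 0.121 0.116 0.181
 0.229 0.102 0.111 0.103 0.096 0.094 0.099 0.195 0.159 0.084 0.07  0.077
 0.063 0.091 0.057 0.096 0.162 0.096 0.159 0.075 0.095 0.147 0.096 0.126
 0.082 0.052 0.045 0.054 0.053 0.053 0.052 0.051 0.052 0.052 0.053 0.051
 0.054 0.058 0.055 0.064 0.053 0.062 0.053 0.049 0.053 0.053 0.054 0.054
 0.054 0.053 0.063 0.052 0.06  0.052 0.047 0.051 0.05  0.051 0.054 0.051
 0.053 0.054 0.051 0.053 
[... 204 characters left out ...]
55 0.057 0.054 0.061 0.056 0.056 0.051 0.058 0.048 0.052 0.052
 0.052 0.052 0.054 0.053 0.055 0.057 0.054 0.059 0.046 0.05  0.048 0.055
 0.051 0.052 0.055 0.051 0.053 0.05  0.051 0.053 0.053 0.054 0.051 0.051
 0.052 0.052 0.049 0.055 0.051 0.062 0.052 0.05  0.052 0.053 0.05  0.053
 0.049 0.063 0.061 0.051 0.051 0.059]
key_bow 0.57 [359.8   211.218] [ 0.457 -0.227  0.084]
key_shoulder 0.54 [358.4   212.814] [ 0.46  -0.231  0.034]
key_tip 0.41 [357.112 216.384] [ 0.453 -0.228  0.036]
lock_face 0.58 [150.416 218.82 ] [0.435 0.237 0.043]
lockbox 0.95 [155.288 216.804] [0.437 0.22  0.062]
key_rack 0.74 [339.304 214.62 ] [ 0.455 -0.188  0.033]
key_rack 0.19 [261.576 171.402] [ 0.542 -0.013  0.081]
```

View pics/a.png

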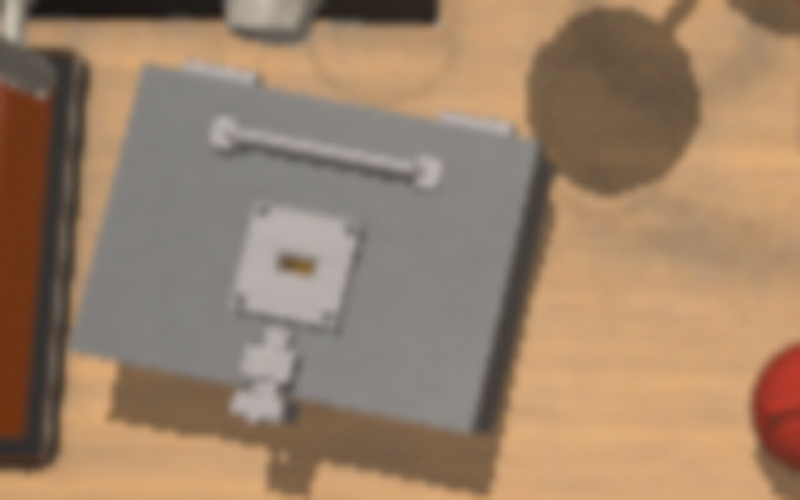

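View pics/b.png

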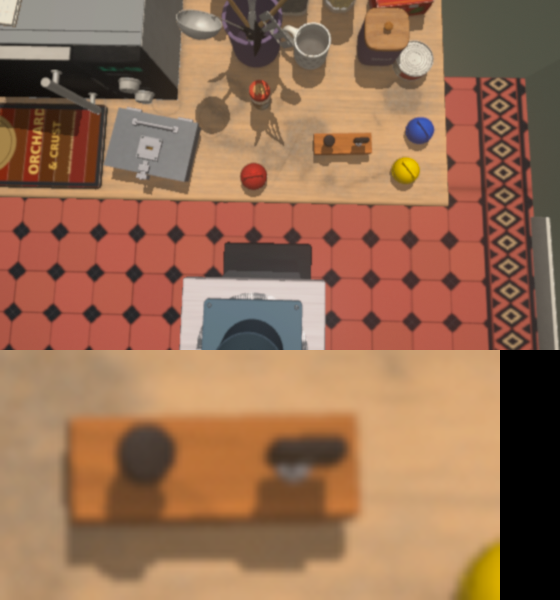

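```bash
cat >> h.py <<'E'
def rayhit(p,u,v,z):
    Rm=cv2.Rodrigues(np.array(p["rvec"],float))[0]; C=-Rm.T@np.array(p["tvec"]).ravel()
    d=Rm.T@np.array([(u-p["cx"])/p["fx"],(v-p["cy"])/p["fy"],1]); return C+d*(z-C[2])/d[2]
E
python3 - <<'E'
from h import *
for n in ("top","side"):
    p=manip.camera(n);W=world(p);x,y,z=W[...,0],W[...,1],W[...,2]
    r=manip.trace(p,"lockbox")
    ms=[q["mask"] for q in r if q["conf"]>.3]; m=ms[0]
    m=cv2.erode(m.astype(np.uint8),np.ones((1,1)))>0
    P=W[m&(z>.047)&(z<.07)]
    a=cv2.minAreaRect((P[:,:2]*1000).astype(np.float32)); print(n,"box",[np.round(v,2) for v in a])
    g=cv2.cvtColor(p["frame"],cv2.COLOR_BGR2GRAY)
    near=np.hypot(x-.437,y-.237)<.045
    # plate edge: bright region near hole, in pixels
    pl=(m&near&(g>np.percentile(g[m],50)+18)).astype(np.uint8)
    nc,lab,st,ce=cv2.connectedComponentsWithStats(pl); k=1+np.argmax(st[1:,4]); 
    Q=np.array([rayhit(p,u,v,.058)[:2] for v,u in zip(*np.where(lab==k))])
    a=cv2.minAreaRect((Q*1000).astype(np.float32)); print("plate",st[k,4],[np.round(v,2) for v in a])
    # hole: dark pixels weighted
    H,Wd=g.shape
    c0=manip.tip_of(p,"lock_face"); print([ (q["conf"],np.round(np.array(q["point"])*[560,420],1),np.round(rayhit(p,*(np.array(q["point"])*[560,420]),.058),4)) for q in c0[:1]])
    hole=(g<g[m].mean()-0)&(np.hypot(x-.437,y-.237)<.016)
    ww=np.where(np.hypot(x-.437,y-.237)<.016,np.maximum(0,np.percentile(g[lab==k],50)-15-g.astype(float)),0)
    v,u=np.indices(g.shape); ucen=(ww*u).sum()/ww.sum();vcen=(ww*v).sum()/ww.sum()
    print("hole px",ucen,vcen,np.round(rayhit(p,ucen,vcen,.058),4),np.round(rayhit(p,ucen,vcen,.052),4))
    b=W[near&m&(z>.056)]
    i=int(ucen)-26,int(vcen)-20
    cv2.imwrite(f"pics/h_{n}.png",cv2.resize(p["frame"][i[1]:i[1]+40,i[0]:i[0]+52],None,fx=14,fy=14,interpolation=cv2.INTER_CUBIC))
a=cv2.imread("pics/h_top.png");b=cv2.imread("pics/h_side.png")
cv2.imwrite("pics/h.png",cv2.resize(np.vstack([a,b]),(390,600)))
E
```

```text
top box [array([441.84, 235.39]), array([185.49, 150.61]), np.float64(79.92)]
plate 386 [array([437.44, 236.4 ]), array([47.26, 47.46]), np.float64(79.61)]
[(0.88, array([149.2, 221.5]), array([0.4277, 0.2339, 0.058 ]))]
hole px 148.6290322580645 217.29185867895546 [0.4371 0.2358 0.058 ] [0.4379 0.2377 0.052 ]
side box [array([439.01, 237.06]), array([187.82, 150.21]), np.float64(79.78)]
plate 289 [array([435.5 , 238.57]), array([50.19, 49.46]), np.float64(78.95)]
[(0.93, array([261.3, 284.2]), array([0.4313, 0.245 , 0.058 ]))]
hole px 260.0127906976744 282.79186046511626 [0.4353 0.2407 0.058 ] [0.4378 0.2326 0.052 ]
```

View pics/h.png

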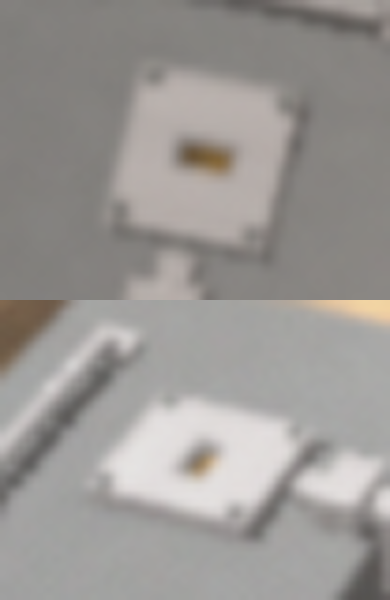

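```bash
cat >> h.py <<'E'
def plan(target,yaw,n,pos=None,rot=None):
    """constant body step over n rows to reach target with tool y at world angle yaw, tool down"""
    o=manip.get_obs(); pos=np.array(o["position"] if pos is None else pos); R0=R.from_quat(o["tool_rot"] if rot is None else rot)
    a=yaw+np.pi/2
    Rt=R.from_euler("z",a)*R.from_rotvec([np.pi,0,0])
    w=(R0.inv()*Rt).as_rotvec(); step=R.from_rotvec(w/n)
    M=np.zeros((3,3)); Rk=R0
    for _ in range(n): M+=Rk.as_matrix(); Rk=Rk*step
    print("rows",n,"xyz",np.round(np.linalg.solve(M,np.array(target)-pos),4).tolist(),"turn",np.round(w/n,4).tolist())
def st():
    o=manip.get_obs(); m=R.from_quat(o["tool_rot"]).as_matrix()
    print("t",round(o["time_s"],2),"pos",np.round(o["position"],4),"yaw_y",round(np.arctan2(m[1,1],m[0,1]),4),"tz",np.round(m[:,2],4),"F",np.round(o["contact_force"],1),"op",round(o["opening"],4),"grip",round(o["grasp_force"],1),"q",np.round(o["joint_positions"],3)); return o
E
python3 -c "
from h import *
st(); plan([.4615,-.2306,.16],.035,16)"
```

```text
t 1.35 pos [ 0.2584 -0.5964  0.2187] yaw_y -1.1619 tz [-0.  0. -1.] F [-0.9 -0.  -0.7] op 0.0853 grip 0.0 q [ 1.096  0.536 -0.004  1.538  0.003  1.067 -0.071]
rows 16 xyz [0.0277, -0.0026, 0.0037] turn [-0.0, 0.0, -0.0748]
```

Emit:
carry_out(hand=[1,1,1,1,1,1,1,1], xyz=[[0.0277,-0.0026,0.0037],[0.0277,-0.0026,0.0037],[0.0277,-0.0026,0.0037],[0.0277,-0.0026,0.0037],[0.0277,-0.0026,0.0037],[0.0277,-0.0026,0.0037],[0.0277,-0.0026,0.0037],[0.0277,-0.0026,0.0037]], turn=[[0,0,-0.0748],[0,0,-0.0748],[0,0,-0.0748],[0,0,-0.0748],[0,0,-0.0748],[0,0,-0.0748],[0,0,-0.0748],[0,0,-0.0748]])

```text
time_s: 2.15
position: [0.4179, -0.4426, 0.1888]
tool_rot: [0.874, 0.485, -0.0, 0.0]
contact_force: [0.1, 0.3, -0.4]
opening: 0.0852
grasp_force: 0.0
```

Emit:
carry_out(hand=[1,1,1,1,1,1,1,1], xyz=[[0.0277,-0.0026,0.0037],[0.0277,-0.0026,0.0037],[0.0277,-0.0026,0.0037],[0.0277,-0.0026,0.0037],[0.0277,-0.0026,0.0037],[0.0277,-0.0026,0.0037],[0.0277,-0.0026,0.0037],[0.0277,-0.0026,0.0037]], turn=[[0,0,-0.0748],[0,0,-0.0748],[0,0,-0.0748],[0,0,-0.0748],[0,0,-0.0748],[0,0,-0.0748],[0,0,-0.0748],[0,0,-0.0748]])

```text
time_s: 2.95
position: [0.462, -0.2279, 0.1593]
tool_rot: [0.692, 0.722, -0.0, 0.0]
contact_force: [0.6, 0.1, -0.6]
opening: 0.0852
grasp_force: 0.0
```

```bash
python3 -c "
from h import *
st(); plan([.4615,-.2306,.06],.035,6)"
```

```text
t 2.95 pos [ 0.462  -0.2279  0.1593] yaw_y 0.0412 tz [ 2.e-04 -2.e-04 -1.e+00] F [ 0.6  0.1 -0.6] op 0.0852 grip 0.0 q [ 0.677  0.416 -0.381  1.928  0.204  0.835  0.229]
rows 6 xyz [-0.0004, -0.0001, 0.0166] turn [0.0, 0.0, 0.001]
```

Emit:
carry_out(hand=[0.5,0.5,0.5,0.5,0.5,0.5,0.5,0.5], xyz=[[0,0,0],[0,0,0.016],[0,0,0.016],[0,0,0.016],[0,0,0.016],[0,0,0.016],[0,0,0.016],[0,0,0.003]], turn=[[0,0,0],[0,0,0],[0,0,0],[0,0,0],[0,0,0],[0,0,0],[0,0,0],[0,0,0]])

```text
time_s: 3.75
position: [0.4607, -0.2297, 0.059]
tool_rot: [0.694, 0.72, -0.001, -0.001]
contact_force: [1.0, 0.2, -0.5]
opening: 0.0429
grasp_force: 0.0
```

Run:
```python
from h import *
o=st()
p=manip.camera("top"); W=world(p); i=cv2.resize(p["frame"][180:250,310:410],None,fx=4,fy=4,interpolation=2)
p=manip.camera("side"); j=cv2.resize(p["frame"][140:240,250:350],None,fx=4,fy=4,interpolation=2)
im=np.zeros((400,800,3),np.uint8); im[:280,:400]=i; im[:,400:]=j; cv2.imwrite("pics/g.png",im)
```

```text
t 3.75 pos [ 0.4607 -0.2297  0.059 ] yaw_y 0.0356 tz [-2.7e-03  8.0e-04 -1.0e+00] F [ 1.   0.2 -0.5] op 0.0429 grip 0.0 q [ 0.626  0.576 -0.319  1.982  0.294  0.631  0.152]
```

View pics/g.png

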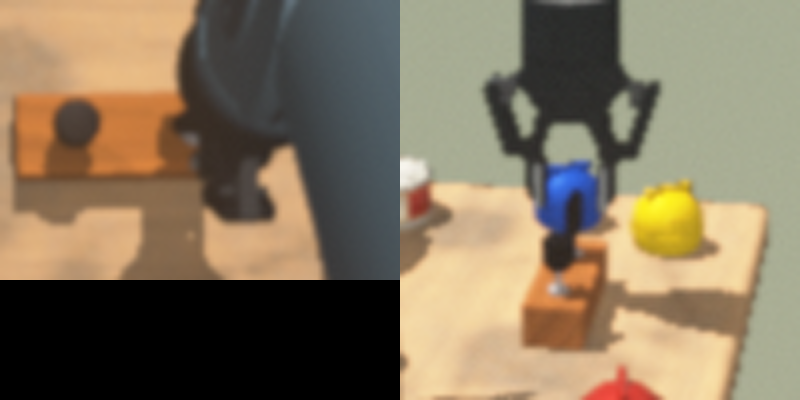

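The side crop shows the two fingers (about columns 537 and 612) straddling the square head (column 575), with the round key in front of it and untouched. Closing now.

Emit:
carry_out(hand=[0,0,0,0,0,0], xyz=[[0,0,0],[0,0,0],[0,0,0],[0,0,0],[0,0,0],[0,0,0]], turn=[[0,0,0],[0,0,0],[0,0,0],[0,0,0],[0,0,0],[0,0,0]])

```text
time_s: 4.45
position: [0.4626, -0.2304, 0.0613]
tool_rot: [0.695, 0.719, 0.0, 0.001]
contact_force: [-1.6, 0.1, 6.6]
opening: 0.0081
grasp_force: 61.6
```

```bash
python3 -c "
from h import *
st()"
```

```text
t 4.45 pos [ 0.4626 -0.2304  0.0613] yaw_y 0.0348 tz [ 1.2e-03 -8.0e-04 -1.0e+00] F [-1.6  0.1  6.6] op 0.0081 grip 61.6 q [ 0.627  0.573 -0.32   1.98   0.293  0.632  0.151]
```

Emit:
carry_out(hand=[0,0,0,0,0,0,0,0], xyz=[[0,0,-0.005],[0,0,-0.01],[0,0,-0.015],[0,0,-0.015],[0,0,-0.015],[0,0,-0.015],[0,0,-0.015],[0,0,-0.01]], turn=[[0,0,0],[0,0,0],[0,0,0],[0,0,0],[0,0,0],[0,0,0],[0,0,0],[0,0,0]])

```text
time_s: 5.25
position: [0.4624, -0.2303, 0.1621]
tool_rot: [0.695, 0.719, 0.0, 0.001]
contact_force: [-0.9, 0.2, -0.1]
opening: 0.0079
grasp_force: 60.8
```

```bash
python3 -c "
from h import *
st();plan([.4365,.2373,.165],-.179,16)"
```

```text
t 5.25 pos [ 0.4624 -0.2303  0.1621] yaw_y 0.0348 tz [ 1.4e-03 -7.0e-04 -1.0e+00] F [-0.9  0.2 -0.1] op 0.0079 grip 60.8 q [ 0.682  0.414 -0.382  1.923  0.203  0.84   0.228]
rows 16 xyz [0.0291, -0.0035, -0.0002] turn [0.0001, 0.0, 0.0134]
```

Emit:
carry_out(hand=[0,0,0,0,0,0,0,0], xyz=[[0.0291,-0.0035,0],[0.0291,-0.0035,0],[0.0291,-0.0035,0],[0.0291,-0.0035,0],[0.0291,-0.0035,0],[0.0291,-0.0035,0],[0.0291,-0.0035,0],[0.0291,-0.0035,0]], turn=[[0,0,0.0134],[0,0,0.0134],[0,0,0.0134],[0,0,0.0134],[0,0,0.0134],[0,0,0.0134],[0,0,0.0134],[0,0,0.0134]])

```text
time_s: 6.05
position: [0.4365, 0.004, 0.1608]
tool_rot: [0.732, 0.681, -0.0, 0.0]
contact_force: [1.1, -0.3, -0.6]
opening: 0.0082
grasp_force: 60.8
```

Emit:
carry_out(hand=[0,0,0,0,0,0,0,0], xyz=[[0.0291,-0.0035,0],[0.0291,-0.0035,0],[0.0291,-0.0035,0],[0.0291,-0.0035,0],[0.0291,-0.0035,0],[0.0291,-0.0035,0],[0.0291,-0.0035,0],[0.0291,-0.0035,0]], turn=[[0,0,0.0134],[0,0,0.0134],[0,0,0.0134],[0,0,0.0134],[0,0,0.0134],[0,0,0.0134],[0,0,0.0134],[0,0,0.0134]])

```text
time_s: 6.85
position: [0.4365, 0.2384, 0.1608]
tool_rot: [0.768, 0.641, -0.0, 0.0]
contact_force: [0.6, 0.6, -0.8]
opening: 0.0078
grasp_force: 60.8
```

Run:
```python
from h import *
st();st();plan([.4365,.2373,.165],-.179,1)
T=[]
for n in ("top","side"):
    p=manip.camera(n)
    for t in ("key_tip","key_shoulder","key_bow"):
        for r in manip.tip_of(p,t)[:1]: print(n,t,round(r["conf"],2),np.round(np.array(r["point"])*[560,420],1))
    u,v=(150,217) if n=="top" else (260,270)
    T.append(cv2.resize(p["frame"][v-50:v+50,u-50:u+50],None,fx=4,fy=4,interpolation=2))
st()
cv2.imwrite("pics/k.png",np.hstack(T))
```

```text
t 6.85 pos [0.4365 0.2384 0.1608] yaw_y -0.1801 tz [ 0.e+00 -2.e-04 -1.e+00] F [ 0.6  0.6 -0.8] op 0.0078 grip 60.8 q [-0.174  0.406 -0.511  1.964  0.264  0.836 -1.009]
t 6.85 pos [0.4365 0.2384 0.1608] yaw_y -0.1801 tz [ 0.e+00 -2.e-04 -1.e+00] F [ 0.6  0.6 -0.8] op 0.0078 grip 60.8 q [-0.174  0.406 -0.511  1.964  0.264  0.836 -1.009]
rows 1 xyz [-0.0011, 0.0001, -0.0042] turn [0.0001, 0.0002, -0.0011]
top key_tip 0.55 [136.9 213.2]
top key_shoulder 0.5 [138. 213.]
top key_bow 0.6 [139.4 214. ]
side key_tip 0.67 [261.1 282.2]
side key_shoulder 0.67 [261.9 254.1]
side key_bow 0.49 [259.7 240.2]
t 7.25 pos [0.4369 0.2359 0.1605] yaw_y -0.1813 tz [-1.e-04 -9.e-04 -1.e+00] F [-0.4 -1.  -0.6] op 0.0079 grip 60.7 q [-0.171  0.406 -0.51   1.966  0.264  0.835 -1.006]
```

View pics/k.png

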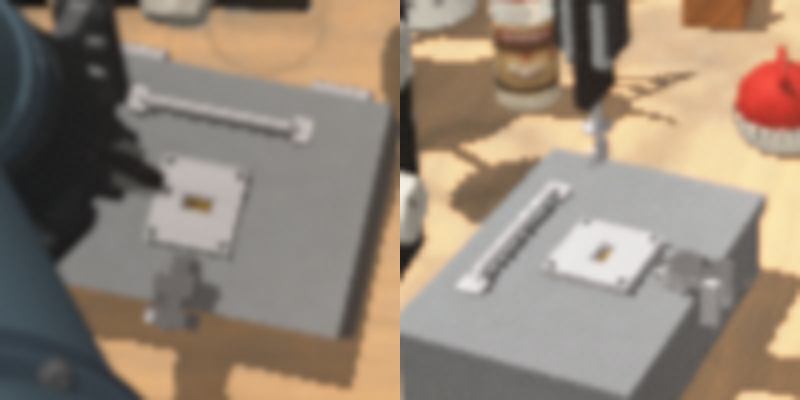

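Emit:
carry_out(hand=[0,0,0,0,0,0,0], xyz=[[0,0,0.01],[0,0,0.01],[0,0,0.01],[0,0,0.01],[0,0,0.005],[0,0,0],[0,0,0]], turn=[[0,0,0],[0,0,0],[0,0,0],[0,0,0],[0,0,0],[0,0,0],[0,0,0]])

```text
time_s: 7.95
position: [0.4368, 0.2374, 0.1155]
tool_rot: [0.768, 0.641, 0.0, -0.0]
contact_force: [-0.3, 0.6, -0.9]
opening: 0.0079
grasp_force: 60.7
```

Run:
```python
from h import *
st();T=[];ps=[]
for n in ("top","side"):
    p=manip.camera(n);ps.append(manip.get_obs()["position"])
    for t in ("key_tip","key_shoulder","lock_face"):
        for r in manip.tip_of(p,t)[:1]: print(n,t,round(r["conf"],2),np.round(np.array(r["point"])*[560,420],1))
        ps.append(manip.get_obs()["position"])
    u,v=(150,217) if n=="top" else (260,270)
    T.append(cv2.resize(p["frame"][v-25:v+25,u-25:u+25],None,fx=8,fy=8,interpolation=2))
    # expected projection of tip given TCP
    for q in ([.4368,.2373,.069],[.4365,.2373,.058]): print("proj",q,cv2.projectPoints(np.array([q]),np.array(p["rvec"],float),np.array(p["tvec"],float),np.array([[p["fx"],0,p["cx"]],[0,p["fy"],p["cy"]],[0,0,1.]]),None)[0].ravel())
print(np.mean(ps,0),np.std(ps,0))
cv2.imwrite("pics/l.png",np.hstack(T))
```

```text
t 7.95 pos [0.4368 0.2374 0.1155] yaw_y -0.1795 tz [-1.e-04  1.e-04 -1.e+00] F [-0.3  0.6 -0.9] op 0.0079 grip 60.7 q [-0.203  0.476 -0.479  1.997  0.318  0.741 -1.053]
top key_tip 0.66 [146.9 217.4]
top key_shoulder 0.42 [145.3 218.6]
top lock_face 0.77 [150.8 221.1]
proj [0.4368, 0.2373, 0.069] [146.36528672 216.68373723]
proj [0.4365, 0.2373, 0.058] [147.91511032 217.53932525]
side key_tip 0.68 [263.1 277. ]
side key_shoulder 0.63 [265.  272.7]
side lock_face 0.98 [259.8 281.8]
proj [0.4368, 0.2373, 0.069] [259.57652275 277.41701388]
proj [0.4365, 0.2373, 0.058] [259.90348406 281.78767333]
[0.43698107 0.23743624 0.11578343] [6.71618210e-05 7.65324014e-05 7.96887475e-05]
```

View pics/l.png

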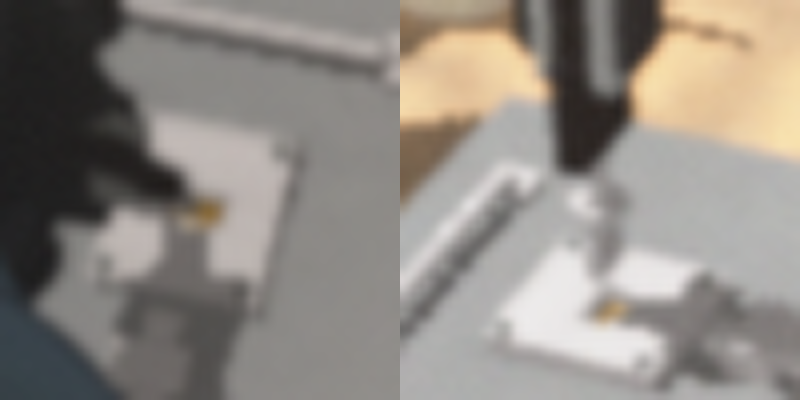

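Emit:
carry_out(hand=[0,0,0,0,0,0,0], xyz=[[-0.0001,-0.0004,0.0025],[0,0,0.0025],[0,0,0.0025],[0,0,0.0025],[0,0,0.0025],[0,0,0.001],[0,0,0]], turn=[[0,0,0],[0,0,0],[0,0,0],[0,0,0],[0,0,0],[0,0,0],[0,0,0]])

```text
time_s: 9.05
position: [0.4364, 0.2372, 0.1018]
tool_rot: [0.768, 0.641, -0.0, -0.0]
contact_force: [0.4, -0.6, -0.3]
opening: 0.0082
grasp_force: 60.7
```

```bash
python3 -c "
from h import *
st()"
```

```text
t 9.05 pos [0.4364 0.2372 0.1018] yaw_y -0.1796 tz [-1.e-04 -1.e-04 -1.e+00] F [ 0.4 -0.6 -0.3] op 0.0082 grip 60.7 q [-0.213  0.498 -0.467  2.005  0.335  0.713 -1.068]
```

Emit:
carry_out(hand=[0,0,0,0,0], xyz=[[0,0,0.001],[0,0,0.001],[0,0,0.001],[0,0,0.001],[0,0,0]], turn=[[0,0,0],[0,0,0],[0,0,0],[0,0,0],[0,0,0]])

```text
time_s: 9.55
position: [0.4363, 0.2372, 0.0979]
tool_rot: [0.768, 0.641, -0.0, -0.0]
contact_force: [0.1, -0.5, -0.3]
opening: 0.0081
grasp_force: 60.8
```

```bash
python3 -c "
from h import *
o=st();print(o['wrist_torque'])"
```

```text
t 9.55 pos [0.4363 0.2372 0.0979] yaw_y -0.1795 tz [-1.e-04 -0.e+00 -1.e+00] F [ 0.1 -0.5 -0.3] op 0.0081 grip 60.8 q [-0.216  0.504 -0.464  2.008  0.34   0.705 -1.072]
[ 0.00938444 -0.03995265 -0.00669315]
```

Emit:
carry_out(hand=[0,0,0,0,0,0,0,0], xyz=[[0,0,0.001],[0,0,0.001],[0,0,0.001],[0,0,0.001],[0,0,0.001],[0,0,0.001],[0,0,0.001],[0,0,0]], turn=[[0,0,0],[0,0,0],[0,0,0],[0,0,0],[0,0,0],[0,0,0],[0,0,0],[0,0,0]])

```text
time_s: 10.35
position: [0.4369, 0.2374, 0.0918]
tool_rot: [0.768, 0.641, 0.0, 0.0]
contact_force: [-1.4, -1.7, 9.3]
opening: 0.0081
grasp_force: 62.0
```

```bash
python3 -c "
from h import *
o=st();print(o['wrist_torque'])"
```

```text
t 10.35 pos [0.4369 0.2374 0.0918] yaw_y -0.1797 tz [ 1.1e-03 -1.0e-04 -1.0e+00] F [-1.4 -1.7  9.3] op 0.0081 grip 62.0 q [-0.222  0.514 -0.458  2.01   0.349  0.692 -1.08 ]
[-0.56140663  0.24216376 -0.03345245]
```

Emit:
carry_out(hand=[0,0,0,0,0,0,0,0], xyz=[[0,0,0.001],[0,0,0.001],[0,0,0.001],[0,0,0.001],[0,0,0.001],[0,0,0.001],[0,0,0.001],[0,0,0]], turn=[[0,0,0.05],[0,0,-0.1],[0,0,0.1],[0,0,-0.1],[0,0,0.1],[0,0,-0.1],[0,0,0.05],[0,0,0]])

```text
time_s: 11.15
position: [0.4371, 0.2374, 0.0852]
tool_rot: [0.768, 0.64, 0.001, 0.001]
contact_force: [-2.3, -3.4, 13.8]
opening: 0.0079
grasp_force: 62.5
```

```bash
python3 -c "
from h import *
o=st();print(o['wrist_torque'])"
```

```text
t 11.15 pos [0.4371 0.2374 0.0852] yaw_y -0.1809 tz [ 1.6e-03 -2.0e-04 -1.0e+00] F [-2.3 -3.4 13.8] op 0.0079 grip 62.5 q [-0.228  0.525 -0.451  2.013  0.358  0.678 -1.088]
[-0.82079743  0.25653443 -0.03394841]
```

Emit:
carry_out(hand=[0,0,0,0,0,0,0], xyz=[[0,0,0.001],[0,0,0.0005],[0,0,0.0005],[0,0,0.0005],[0,0,0],[0,0,0],[0,0,0]], turn=[[0,0,0.05],[0,0,-0.1],[0,0,0.1],[0,0,-0.1],[0,0,0.05],[0,0,0],[0,0,0]])

```text
time_s: 11.85
position: [0.4382, 0.238, 0.0849]
tool_rot: [0.768, 0.641, 0.002, 0.001]
contact_force: [-6.0, -6.3, 36.5]
opening: 0.0079
grasp_force: 65.8
```

Run:
```python
from h import *
st()
p=manip.camera("side"); u,v=260,270
st()
cv2.imwrite("pics/m.png",cv2.resize(p["frame"][v-30:v+30,u-30:u+30],None,fx=9,fy=9,interpolation=2))
```

```text
t 11.85 pos [0.4382 0.238  0.0849] yaw_y -0.1797 tz [ 4.2e-03 -1.0e-04 -1.0e+00] F [-6.  -6.3 36.5] op 0.0079 grip 65.8 q [-0.229  0.526 -0.45   2.012  0.361  0.676 -1.09 ]
t 11.9 pos [0.4382 0.238  0.0849] yaw_y -0.1797 tz [ 4.2e-03 -2.0e-04 -1.0e+00] F [-5.7 -7.2 38. ] op 0.0079 grip 65.8 q [-0.229  0.526 -0.45   2.012  0.361  0.676 -1.09 ]
```

View pics/m.png

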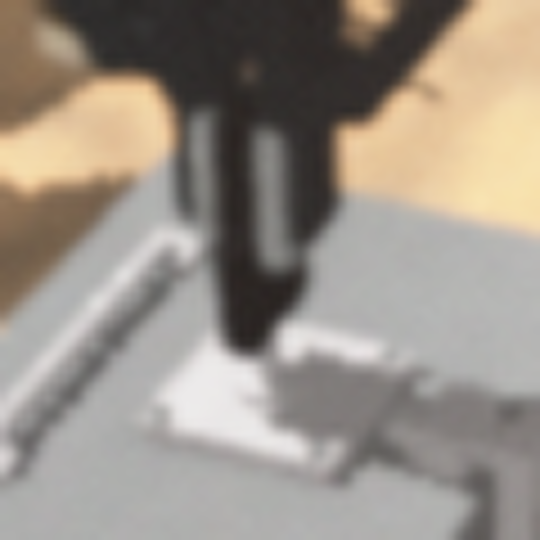

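Emit:
carry_out(hand=[0,0,0,0,0,0,0,0], xyz=[[0,0,-0.0015],[0,0,0],[0,0,0],[0,0,0],[0,0,0],[0,0,0],[0,0,0],[0,0,0]], turn=[[0,0,0],[0,0,0.08],[0,0,0.1],[0,0,0.1],[0,0,0.1],[0,0,0.1],[0,0,0.1],[0,0,0]])

```text
time_s: 12.7
position: [0.4372, 0.2371, 0.0851]
tool_rot: [0.919, 0.393, 0.001, 0.001]
contact_force: [-3.8, -4.1, 25.3]
opening: 0.0081
grasp_force: 64.0
```

```bash
python3 -c "
from h import *
o=st();print(o['wrist_torque'])"
```

```text
t 12.7 pos [0.4372 0.2371 0.0851] yaw_y -0.7624 tz [ 0.0019 -0.001  -1.    ] F [-3.8 -4.1 25.3] op 0.0081 grip 64.0 q [-0.343  0.503 -0.305  2.02   0.244  0.652 -1.57 ]
[-1.43875713  1.09147159 -0.01467968]
```

Emit:
carry_out(hand=[0,0,0,0,0,0,0,0], xyz=[[0,0,0],[0,0,0],[0,0,0],[0,0,0],[0,0,0],[0,0,0],[0,0,0],[0,0,0]], turn=[[0,0,0.11],[0,0,0.11],[0,0,0.11],[0,0,0.11],[0,0,0.11],[0,0,0.11],[0,0,0.11],[0,0,0]])

```text
time_s: 13.5
position: [0.4366, 0.2372, 0.085]
tool_rot: [1.0, 0.019, 0.0, 0.0]
contact_force: [-4.8, -5.4, 26.1]
opening: 0.0079
grasp_force: 64.2
```

```bash
python3 -c "
from h import *
o=st();print(o['wrist_torque'])"
```

```text
t 13.5 pos [0.4366 0.2372 0.085 ] yaw_y -1.5325 tz [ 6.e-04 -7.e-04 -1.e+00] F [-4.8 -5.4 26.1] op 0.0079 grip 64.2 q [-0.5    0.486 -0.11   2.03   0.089  0.63  -2.202]
[-1.46336389  1.5710752   0.03274162]
```

Emit:
carry_out(hand=[0,0,0,0,0,0,0], xyz=[[0,0,0],[0,0,0],[0,0,0],[0,0,0],[0,0,0],[0,0,0],[0,0,0]], turn=[[0,0,0.1],[0,0,0.1],[0,0,0.1],[0,0,0.1],[0,0,0.02],[0,0,0],[0,0,0]])

```text
time_s: 14.2
position: [0.4363, 0.2375, 0.085]
tool_rot: [0.982, -0.188, 0.0, 0.0]
contact_force: [-5.7, -4.1, 27.8]
opening: 0.0079
grasp_force: 64.4
```

Run:
```python
from h import *
o=st();print(o['wrist_torque'])
p=manip.camera("side"); q=manip.camera("top")
a=cv2.resize(p["frame"][235:305,230:300],None,fx=5.7,fy=5.7,interpolation=2)
b=cv2.resize(q["frame"][190:260,110:180],None,fx=5.7,fy=5.7,interpolation=2)
cv2.imwrite("pics/n.png",np.hstack([a,b])); st()
```

```text
t 14.2 pos [0.4363 0.2375 0.085 ] yaw_y -1.9482 tz [ 1.e-04 -1.e-04 -1.e+00] F [-5.7 -4.1 27.8] op 0.0079 grip 64.4 q [-0.586  0.483 -0.004  2.035  0.003  0.624 -2.54 ]
[-1.24732339  1.67509142  0.38935708]
t 14.3 pos [0.4363 0.2375 0.0849] yaw_y -1.948 tz [ 0.e+00 -1.e-04 -1.e+00] F [-5.9 -4.5 27.4] op 0.0081 grip 64.4 q [-0.586  0.483 -0.004  2.035  0.003  0.624 -2.54 ]
```

View pics/n.png

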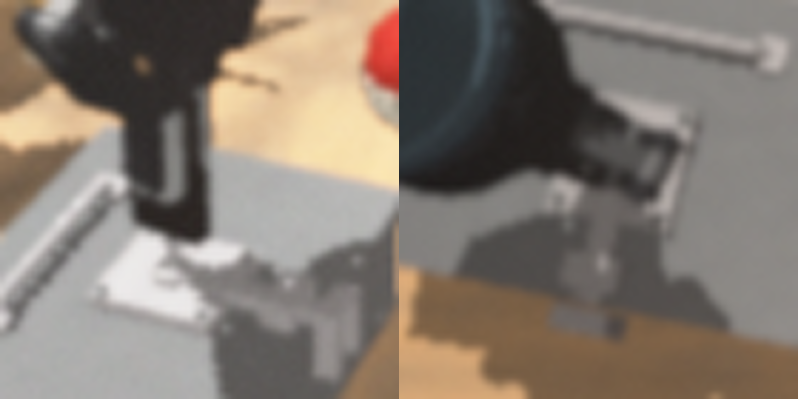

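The torque about z has risen to 0.39 N m, so the plug is at its stop. The top view shows the bolt (crop about 590,270) pulled clear of the keeper (about 590,320).

```bash
python3 -c "
from station import manip
print(manip.hand_in())"
```

```text
the job is handed in; nothing more can be done
None
```

I handed the job in with the square-headed key fully home, turned to its stop and still gripped; the bolt looked drawn back, the round-headed key was not touched, and no verdict came back.

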